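Click the spice rack's sliding stop home

ROBOT

A 6-joint arm with a two-finger parallel gripper is mounted at the origin on a cart in front of the work surface, level with it; the furniture and walls round the work are solid. World frame = base frame: x ahead of the robot, y to its left, z up, the work surface at z = 0. Lengths are in m, angles in rad, forces in N, time in s.
With the tool pointing down it reaches from about 0.425 to 0.95 m from the base axis. Payload 3.5 kg.
Tool frame: the origin (TCP) lies at the very end of the fingers, on their centre line; the grasp point (between the pads) lies 19 mm behind it (ctrl.grip_point_offset is the distance from the TCP to the grasp point, in m); z points along the fingers, y is the line along which they close (so a half turn about z gives the same grasp; the last joint's range is limited). The gripper opens to 85 mm and grips with 20 to 120 N. Pads are 22 mm wide; open, the fingers measure 114 mm over their backs; the gripper's body (76 mm by 85 mm) begins 54 mm behind the grasp point. The pads swing forward as they close: fully open they stand 13 mm farther back than shut.
Start: joints at [1.176, 0.286, 1.577, -0, 1.279, -0.15], TCP at [0.164, 0.655, 0.231] pointing down, gripper open.
Joint ranges: [-2.77, 2.77], [-0.9, 2.22], [0.21, 2.48], [-1.53, 4.67], [0.24, 2.81], [-2.84, 2.84]. Speed limits (rad/s): [2.79, 2.79, 3.14, 3.14, 3.14, 3.14].

INTERFACE

Orientations are given as a unit quaternion [x, y, z, w].
In Python, from plant import ctrl gives the robot as it stands. The module is installed in compiled form; this text tells all that it offers.
- The arm moves only by the shell command python3 -m pendant 'ROWS' [OPENING] [FORCE]. ROWS is JSON, a list of rows, each an object of numbers: "dx", "dy", "dz": the shift along the tool's x, y, z in cm; "twist": the turn about the tool's z in degrees. A call has 1 to 10 rows; each row is the pose to reach, as a shift and turn from the pose commanded when the call began, along the tool's axes at that moment; what a row does not reach only later rows make up. A row lasts 1/8 s, in which the tool goes at most 62.5 mm and 10.7 degrees, less where a joint would pass 70% of its speed; a pose out of reach is approached as far as the arm can. A call with a gripper value outside its range is refused whole. OPENING is the opening in per cent of the stroke, from 0 (shut) to 100 (fully open), set as the call begins (- or left out, the last holds). The fingers move at their own pace and stop on an object; FORCE is the grip in N (left out, the last holds). Time passes only in rows, so rows that repeat a pose let the fingers close. It gives the time, the measured TCP pose, the force, the opening and the grip force at its end, in the units of the state.
- ctrl.get_state(): the state, without advancing time (a new reading comes with each control period).
- ctrl.read_camera(name): name is "side" or "top"; returns a dict with "img" (480x640x3 uint8, red, green, blue), "depth" (480x640 float32, m along the optical axis (not along the pixel's ray), 0 where there is no reading), "camera_matrix" (3x3 intrinsics, pixels), "xyz" and "rotation" of the camera in the world. Camera axes: x right, y up, looking along -z (the intrinsics and any distortion apply to the point x, -y, -z); pixel columns grow to the right and rows downward; lengths in m; the calibration is good to about 2 mm. A picture is of the moment at which its call begins.
- ctrl.sign_off(): hands the job in; it is judged then, once.
The state is a dict: "time": time; "qpos": joint angles; "dq": joint speeds; "joint_efforts": joint torques, N m; "eef_pos": TCP position; "tcp_rot": TCP orientation; "contact_force": force on the tool from outside, world axes, zero at the start; "wrist_torque": the same for the moment, N m; "opening": opening from 0.0 (shut) to 1.0 (fully open); "finger_force": force on a finger pad.
Only numpy, scipy, OpenCV 4.12 (cv2) and the standard library are available. Lean on these libraries where they do the work, as an engineer would, in place of code of your own. Each camera call takes 0.05 s, during which the arm holds its last target. There are 200 camera calls.

TASK

Close up the three spice jars standing loosely in the rack: with the fingertips push the rack's sliding stop from its outer side, where it has a rubber pad, along the rail towards the jars until its spring pin drops into the notch in the rail, and go no farther than that notch. Only push: do not grip the stop, do not touch its cork face, its pin or pin housing, or the jars, and keep every jar upright. Leave the mug, the pepper mill and the sugar jar where they stand, and back away at the end.

Things in the scene. Friction and masses are not known exactly. Their poses are not given: they have to be found in the camera images.
- rack: low dark-wood spice rack fixed to the table, 92 mm (x) by 350 mm (y -190 to +160 mm); origin on the table; x points away from the robot, y along the rail: +y is the pushing direction. Jar lane centred on x = +20 mm, 54 mm wide, floor 8 mm up, side walls to 26 mm, closed by an end wall at y = +150 mm (top 60 mm). Aluminium rail along the robot-side edge, x = -22 mm, top 30 mm up, 18 mm wide
- lane_mid (a point): point on the lane's floor, 8 mm above the table, at rack (20, 0, 8) mm; axes as the rack's
- notch (a point): middle of the only V-shaped notch in the rail (12 mm wide along the rail, 6 mm deep; rack y = -28 mm), at the level of the rail's top; axes as the rack's, so its y is the pushing direction
- stop (a joint): travel of the stop, m, growing towards the jars: starts 0 to 0.055, pin in notch at 0.110, end 0.135. Stays where left. Slides at about 2 N, 4 to 8 N (jolts to 12) with jars; as the pin drops in, the force dips and the stop jumps on a few mm; leaving the notch forwards takes 10 N rising to some 25 N. At 20 mm/s (faster jolts more), halt when the force passes 14 N. Let go, it centres itself in the notch
- push_pad (a point): centre of the outer (rack -y) face of the stop's black rubber pad, 32 mm wide by 30 mm high, 100 mm above the table; push it along rack +y. It stands 10 mm proud of the steel plate (94 mm wide, rack x -42 to +52 mm; heights 30 to 116 mm). Behind it (rack -y) is empty lane; on the robot side the pin housing begins 37 mm from the pad's centre line
- cork_face (a point): bottom middle of the jar-side surface of the stop, in the lane's middle at lane-floor height (moves with the stop). The 4 mm cork facing above it, 90 x 82 mm, 32 to 114 mm above the table, is not to be touched by the fingers
- housing_top (a point): middle of the top, 47 mm above the table, of the black pin housing: a saddle over the rail on the outer side of the stop, 26 mm wide (rack x) and 38 mm long, the pin in its middle. Not to be touched by the fingers
- pin (a joint): how far the sprung index pin has dropped, m: about 0.001 while it rides on the rail, about 0.0055 when it sits in the notch. Its 15 mm steel knob on top of the housing (knob top 64 mm above the table) sinks with it. Not to be touched by the fingers
- pin_axis (a point): point on the pin's axis at the height of the rail's top; moves with the stop and lies on the notch point when the stop is home
- jar_p: glass spice jar with a screw cap, 44 to 47 mm across and 97 to 105 mm tall (0.11 kg), standing loose in the rack's lane, in any order along it; origin at the centre of its foot, z up its axis. Must not be touched by the robot; the stop pushes it
- jar_q: glass spice jar with a screw cap, 44 to 47 mm across and 97 to 105 mm tall (0.11 kg), standing loose in the rack's lane, in any order along it; origin at the centre of its foot, z up its axis. Must not be touched by the robot; the stop pushes it
- jar_r: glass spice jar with a screw cap, 44 to 47 mm across and 97 to 105 mm tall (0.11 kg), standing loose in the rack's lane, in any order along it; origin at the centre of its foot, z up its axis. Must not be touched by the robot; the stop pushes it
- mug: black mug, 88 mm across, 106 mm tall with a handle, a bystander to the right; origin on the table, 19 mm from the cup's axis towards the handle, which points along its -y
- mill: dark wooden pepper mill, 58 mm across, 150 mm tall, a bystander to the left at the back; origin at the centre of its foot
- sugar_jar: glass jar with a red lid, 60 mm across, 90 mm tall, a bystander to the left; origin at the centre of its foot
Not all that is in view belongs to the job. Leave any blue or purple look-alike of the jar_r alone.

How it is judged:
By the outcome, as a careful person would: the job done as asked, in the order asked, and still so for the second after the job is handed in, with the robot touching nothing.
It also fails if it takes over 38 s, if anything falls off the work surface, if the arm or the gripper's body presses on something with over 40 N, if the wrist force passes 120 N, or if a joint passes its speed limit or range.

## Working session

There is one attempt and no reset: what is moved stays moved. The work goes in short steps, Python scripts to look and compute and a shell command to move; the robot and the scene stay as the last step left them, time stands still between calls to the robot, and variables do not carry over. Pictures are saved under pics/ and viewed, at most 10 in all, crops included, and the job is handed in when it is done.

```bash
mkdir -p pics; cat > h.py <<'E'
import numpy as np, cv2
from plant import ctrl
def cam(n):
    c=ctrl.read_camera(n); np.savez('%s.npz'%n,**c); return c
def load(n): return dict(np.load('%s.npz'%n))
def pts(c):
    K=c['camera_matrix'];d=c['depth'];v,u=np.mgrid[:480,:640]
    p=np.stack([(u-K[0,2])/K[0,0]*d,-(v-K[1,2])/K[1,1]*d,-d],-1)
    return p@c['rotation'].T+c['xyz']
def proj(c,P):
    K=c['camera_matrix'];q=(np.atleast_2d(P)-c['xyz'])@c['rotation'];return np.stack([K[0,0]*q[:,0]/-q[:,2]+K[0,2],K[1,1]*-q[:,1]/-q[:,2]+K[1,2]],-1)
E
python3 - <<'E'
from h import *
for n in('top','side'):
    c=cam(n);cv2.imwrite(f'pics/{n}0.png',c['img'][...,::-1]);print(n,c['xyz'],c['rotation'].round(3).tolist(),c['camera_matrix'].tolist())
print(ctrl.get_state())
E
```

```text
top [-0.27385019 -0.3503138   1.48867548] [0.224, -0.162, -0.569, 0.775] [[584.4596597567652, 0.0, 323.59940533132703], [0.0, 584.4596597567652, 236.3068839362799], [0.0, 0.0, 1.0]]
side [0.57118276 1.22398746 0.87070483] [-0.001, 0.493, 0.87, 0.004] [[527.4973394788514, 0.0, 316.1370740564445], [0.0, 527.4973394788514, 252.33318942434], [0.0, 0.0, 1.0]]
{'time': 0.1, 'qpos': array([ 1.17600407e+00,  2.87075134e-01,  1.57801291e+00, -5.81436706e-06,
        1.27860888e+00, -1.50012626e-01]), 'dq': array([-2.56802656e-04, -2.53965437e-03, -3.70932392e-03,  8.45926317e-04,
        2.25972463e-03, -3.97754175e-05]), 'joint_efforts': array([ 1.41221120e-03, -4.07294905e+01, -2.93700171e+01, -1.24555654e-04,
        3.42780091e-03,  7.99931513e-06]), 'eef_pos': array([0.16333348, 0.65433478, 0.23009638]), 'tcp_rot': array([ 1.22083591e-01,  9.92519264e-01, -1.01408961e-03, -2.80392569e-04]), 'contact_force': array([ 1.00516013,  0.33426417, -0.24478292]), 'wrist_torque': array([-0.03351054,  0.04989074,  0.03713172]), 'finger_force': 0.0, 'opening': 1.0010832974517825}
```

View pics/top0.png

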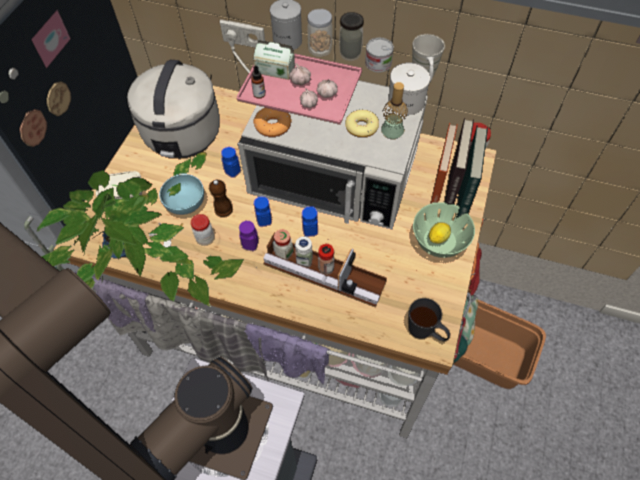

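View pics/side0.png

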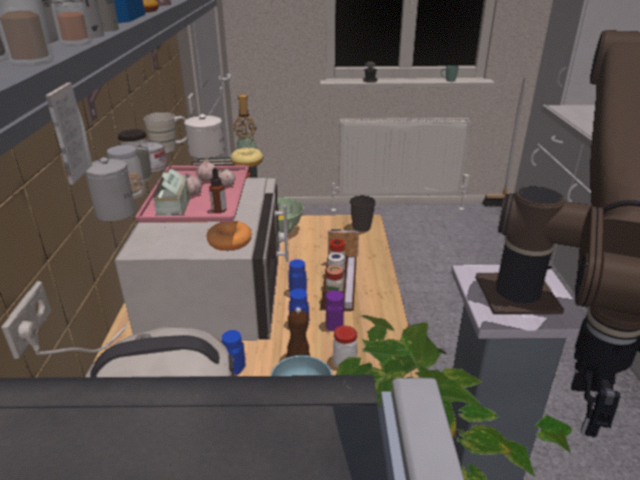

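The top view shows the rack at about (325,272), with the stop at (347,270) and the jars at (282,243), (304,250) and (326,258). The blue and purple look-alikes stand outside the lane. Next I'll enlarge that area and measure it.

```bash
python3 - <<'E'
from h import *
c=load('top');s=load('side')
a=cv2.resize(c['img'][220:320,250:400],None,fx=5,fy=5,interpolation=cv2.INTER_CUBIC)
cv2.imwrite('pics/top1.png',a[...,::-1])
P=pts(c)
for (u,v) in [(272,262),(320,280),(370,296),(347,256),(340,285),(349,287),(380,285),(282,235),(303,243),(325,250),(200,222),(220,185),(425,305),(310,215),(263,205),(248,230)]: print((u,v),P[v,u].round(3))
E
```

```text
Traceback (most recent call last):
  File "h.py", line 9, in pts
    return p@c['rotation'].T+c['xyz']
           ~^~~~~~~~~~~~~~~~
ValueError: matmul: Input operand 1 has a mismatch in its core dimension 0, with gufunc signature (n?,k),(k,m?)->(n?,m?) (size 4 is different from 3)
```

View pics/top1.png

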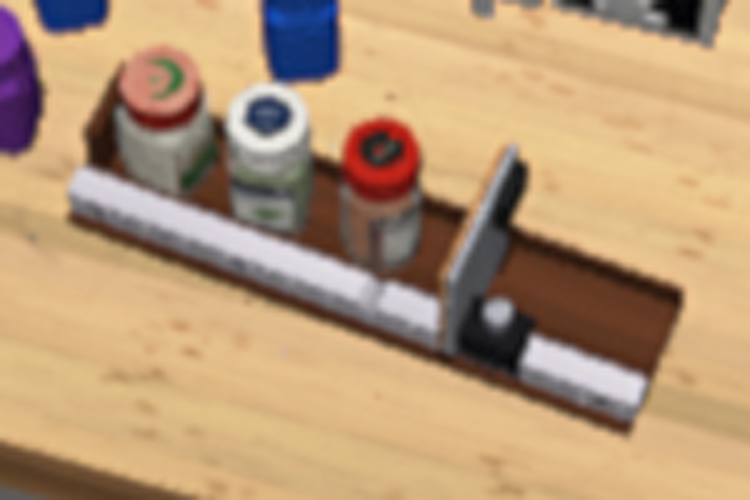

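The enlarged crop shows the rail from (75,185) to (645,390), the notch at about (374,290), the knob at (498,312), and the black pad on the upper right of the plate at (512,190). The jars with salmon, white and red caps are in the lane. The camera rotation turns out to be a quaternion, so I'll fix the helper.

```bash
cat >> h.py <<'E'
from scipy.spatial.transform import Rotation as Rn
def R(c): return Rn.from_quat(c['rotation']).as_matrix()
def pts(c):
    K=c['camera_matrix'];d=c['depth'];v,u=np.mgrid[:480,:640]
    return np.stack([(u-K[0,2])/K[0,0]*d,-(v-K[1,2])/K[1,1]*d,-d],-1)@R(c).T+c['xyz']
def ray(c,uv,z):
    K=c['camera_matrix'];uv=np.atleast_2d(np.float64(uv));r=np.stack([(uv[:,0]-K[0,2])/K[0,0],-(uv[:,1]-K[1,2])/K[1,1],-np.ones(len(uv))],-1)@R(c).T
    return c['xyz']+r*((z-c['xyz'][2])/r[:,2])[:,None]
def proj(c,P):
    K=c['camera_matrix'];q=(np.atleast_2d(P)-c['xyz'])@R(c);return np.stack([K[0,0]*q[:,0]/-q[:,2]+K[0,2],K[1,1]*-q[:,1]/-q[:,2]+K[1,2]],-1)
E
python3 - <<'E'
from h import *
c=load('top');P=pts(c)
for (u,v) in [(272,262),(320,280),(370,296),(347,256),(380,285),(282,235),(303,243),(325,250),(200,222),(220,185),(425,305),(310,215),(263,205),(248,230)]: print((u,v),P[v,u].round(3))
img=c['img'].astype(int)
m=np.zeros((480,640),bool);m[250:305,262:382]=1
m&=(P[...,2]>.02)&(P[...,2]<.042)&(img.min(-1)>165)
v,u=np.nonzero(m);
q=ray(c,np.stack([u,v],-1),.03)[:,:2]
# keep the largest connected parts
n,l,st,ce=cv2.connectedComponentsWithStats(m.astype(np.uint8),connectivity=8);print(st[1:][st[1:,4]>20])
ok=st[l[v,u],4]>20;q=q[ok];
vx,vy,x0,y0=cv2.fitLine(q.astype(np.float32),cv2.DIST_HUBER,0,.001,.001).ravel()
d=np.array([vx,vy]);d*=np.sign(d[1]);t=(q-[x0,y0])@d
yaw=np.arctan2(-d[0],d[1]);nrm=np.array([d[1],-d[0]])
w=(q-[x0,y0])@nrm
print('dir',d,'yaw deg',np.degrees(yaw),'len',np.ptp(t),'width',np.percentile(w,[2,98]))
A=np.array([x0,y0])+d*t.min();B=np.array([x0,y0])+d*t.max();print('ends',A,B)
f=lambda uv:np.array([250+uv[0]/5-.4,220+uv[1]/5-.4])
ctr=(A+B)/2 # rack y -15, x -22
O=ctr+nrm*.022+d*.015
print('origin',O)
for nm,uv,z in [('notch',(376,290),.03),('knob',(498,308),.062),('platetop',(514,150),.116),('platetopR',(447,275),.116),('padtop',(518,165),.115)]:
    p=ray(c,f(uv),z)[0,:2]-O;print(nm,'rack x,y',p@nrm,p@d)
E
```

```text
(272, 262) [0.473 0.047 0.022]
(320, 280) [ 0.456 -0.104  0.026]
(370, 296) [ 0.448 -0.252  0.03 ]
(347, 256) [ 0.506 -0.166  0.111]
(380, 285) [ 0.505 -0.268  0.001]
(282, 235) [0.523 0.029 0.101]
(303, 243) [ 0.513 -0.037  0.105]
(325, 250) [ 0.506 -0.103  0.113]
(200, 222) [0.503 0.273 0.086]
(220, 185) [0.612 0.25  0.132]
(425, 305) [ 0.447 -0.401  0.07 ]
(310, 215) [ 0.618 -0.022  0.09 ]
(263, 205) [0.606 0.117 0.097]
(248, 230) [0.512 0.127 0.097]
[[264 254  74  32 427]
 [355 288  24  13 140]]
dir [0.09876783 0.9951105 ] yaw deg -5.668221 len 0.3490760433937714 width [-0.00845754  0.00859763]
ends [ 0.44807608 -0.2736938 ] [0.48255357 0.07367544]
origin [ 0.48868877 -0.08725542]
notch rack x,y -0.019968711544523697 -0.02980426838577616
knob rack x,y -0.019594209720339213 -0.1026091702151452
platetop rack x,y 0.047056078831307066 -0.08332461783927617
platetopR rack x,y -0.038876672056467235 -0.0791460558266968
padtop rack x,y 0.03963836487195788 -0.08866243042089442
```

```bash
python3 - <<'E'
from h import *
Q=np.concatenate([pts(load(n))[(load(n)['depth']>0)] for n in('top','side')])
Q=Q[(Q[:,2]<.8)&(Q[:,2]>-.1)]
print('rows x .1.. .7; cols y .8..-.5')
for x in np.arange(.05,.8,.05):
    print('%.2f'%x,[int(100*np.percentile(q[:,2],99)) if len(q:=Q[(abs(Q[:,0]-x-.025)<.025)&(abs(Q[:,1]-y)<.05)])>3 else -99 for y in np.arange(.8,-.55,-.1)])
E
```

```text
rows x .1.. .7; cols y .8..-.5
0.05 [-99, -99, 3, 59, 62, 65, 46, 1, 30, 28, 0, -99, -99, -99]
0.10 [-99, 44, 55, 58, 60, -99, 0, 0, 0, 0, 0, -99, -99, -99]
0.15 [-99, 51, 53, 54, -99, -99, -99, -99, -99, -99, -99, -99, -99, -99]
0.20 [-99, 51, 52, 11, -99, -99, -99, -99, -99, -99, -99, -99, -99, -99]
0.25 [-99, 5, 17, 17, 13, 3, 3, -99, -99, -99, -99, -99, -99, -99]
0.30 [-99, 13, 18, 18, 18, 3, 3, 0, 0, 0, 0, 0, 0, 0]
0.35 [-99, 13, 17, 18, 18, 10, 3, 2, 0, 0, 0, 0, 10, 9]
0.40 [19, -99, 17, 18, 16, 10, 4, 3, 0, 0, 11, 3, 10, 8]
0.45 [49, 0, 16, 17, 16, 10, 6, 8, 10, 11, 11, 3, 10, 0]
0.50 [49, 0, 13, 16, 16, 9, 9, 10, 10, 11, 11, 2, 0, 0]
0.55 [49, 0, 12, 14, 6, 13, 12, 9, 9, 0, 0, 0, 0, 0]
0.60 [49, 0, 5, 5, 6, 14, 13, 10, 10, 19, 0, 8, 8, 8]
0.65 [49, 0, 0, 3, 6, 6, 25, 25, 25, 25, 25, 24, 7, 8]
0.70 [49, 0, 20, 21, 19, 9, 36, 36, 36, 38, 49, 25, 7, 8]
0.75 [49, 0, 22, 26, 21, 10, 44, 37, 39, 38, 51, 25, 24, 24]
```

```bash
python3 -m pendant '[{"dz":-4},{"dz":-9,"dx":-1.5,"dy":-2},{"dz":-10,"dx":-5,"dy":-7,"twist":-2},{"dz":-10,"dx":-8,"dy":-11.5,"twist":-4},{"dz":-10,"dx":-11,"dy":-16,"twist":-6},{"dz":-10,"dx":-14,"dy":-20,"twist":-8},{"dz":-10,"dx":-17,"dy":-24,"twist":-8.3},{"dz":-10,"dx":-20,"dy":-29,"twist":-8.3},{"dz":-10,"dx":-23,"dy":-33,"twist":-8.3},{"dz":-10,"dx":-26,"dy":-37,"twist":-8.3}]' 0 40
cat > goal.py <<'E'
import sys
from h import *
O=np.array([.4887,-.0873]);d=np.array([.0988,.9951]);n=np.array([d[1],-d[0]])
s=ctrl.get_state();r,y,z=map(float,sys.argv[1:4])
t=np.array([*(O+r*n+y*d),z]);M=Rn.from_quat(s['tcp_rot']).as_matrix()
print('t',s['time'],'tcp',s['eef_pos'].round(4),'rack',(s['eef_pos'][:2]-O)@np.stack([n,d],1),'F',s['contact_force'].round(1),'delta cm tool',(100*(t-s['eef_pos'])@M).round(2),'yaw err',np.degrees(np.arctan2(M[0,1],M[1,1])-np.arctan2(d[0],d[1])))
E
python3 goal.py .028 -.145 .30
```

```text
t 0.1 tcp [0.1633 0.6543 0.2301] rack [-0.39704574  0.70585456] F [ 1.   0.3 -0.2] delta cm tool [-54.41 -78.02  -6.84] yaw err 8.35461035233461$[0]: bad value
```

```bash
python3 -m pendant '[{"dx":0,"dy":0,"dz":-4,"twist":0},{"dx":-1.5,"dy":-2,"dz":-9,"twist":0},{"dx":-5,"dy":-7,"dz":-10,"twist":-2},{"dx":-8,"dy":-11.5,"dz":-10,"twist":-4},{"dx":-11,"dy":-16,"dz":-10,"twist":-6},{"dx":-14,"dy":-20,"dz":-10,"twist":-8},{"dx":-17,"dy":-24,"dz":-10,"twist":-8.3},{"dx":-20,"dy":-29,"dz":-10,"twist":-8.3},{"dx":-23,"dy":-33,"dz":-10,"twist":-8.3},{"dx":-26,"dy":-37,"dz":-10,"twist":-8.3}]' 0 40; python3 goal.py .028 -.145 .30
```

```text
time: 1.35
eef_pos: [0.3261, 0.2313, 0.331]
tcp_rot: [0.05, 0.999, -0.0, 0.0]
contact_force: [0.1, 0.1, -0.7]
opening: 0.001
finger_force: 0.0
t 1.35 tcp [0.3261 0.2313 0.331 ] rack [-0.19323691  0.30095437] F [ 0.1  0.1 -0.7] delta cm tool [-22.15 -44.58   3.1 ] yaw err 0.03827380429581965
```

```bash
python3 -m pendant '[{"dx":-2,"dy":-4,"dz":0,"twist":0},{"dx":-5,"dy":-9,"dz":0,"twist":0},{"dx":-8,"dy":-14,"dz":0,"twist":0},{"dx":-10.5,"dy":-19.5,"dz":0,"twist":0},{"dx":-13,"dy":-25,"dz":0,"twist":0},{"dx":-15.5,"dy":-30.5,"dz":0,"twist":0},{"dx":-18,"dy":-36,"dz":0,"twist":0},{"dx":-20.5,"dy":-41,"dz":2,"twist":0},{"dx":-22.1,"dy":-44.6,"dz":8,"twist":0},{"dx":-22.1,"dy":-44.6,"dz":12,"twist":0}]'; python3 goal.py .028 -.145 .094
python3 - <<'E'
from h import *
c=cam('top');a=cv2.resize(c['img'][220:320,280:400],None,fx=5,fy=5,interpolation=cv2.INTER_CUBIC)
s=cam('side');b=cv2.resize(s['img'][200:300,300:400],None,fx=5,fy=5,interpolation=cv2.INTER_CUBIC)
cv2.imwrite('pics/n1.png',cv2.resize(np.hstack([a,b])[...,::-1],(790,360)))
E
```

```text
time: 2.6
eef_pos: [0.5014, -0.2351, 0.2092]
tcp_rot: [0.051, 0.999, 0.0, -0.0]
contact_force: [-0.7, 0.7, -0.4]
opening: -0.001
finger_force: 0.0
t 2.6 tcp [ 0.5014 -0.2351  0.2092] rack [ 0.02724814 -0.14579875] F [-0.7  0.7 -0.4] delta cm tool [-0.08  0.08 11.52] yaw err 0.21452875089675563
```

View pics/n1.png

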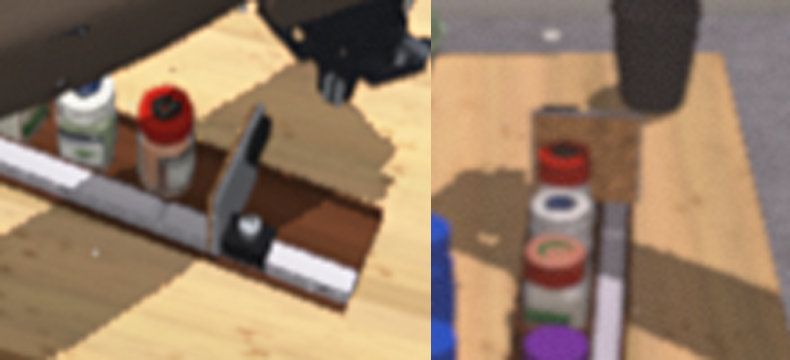

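The left half shows the fingertip at (335,95), clear behind the pad at (258,140) and the housing at (247,235). The right half shows the jars upright and in line. I'll descend behind the pad.

```bash
python3 -m pendant '[{"dx":0,"dy":0,"dz":5,"twist":0},{"dx":0,"dy":0,"dz":9,"twist":0},{"dx":0,"dy":0,"dz":11.5,"twist":0},{"dx":0,"dy":0.5,"dz":11.6,"twist":0},{"dx":0,"dy":1,"dz":11.6,"twist":0},{"dx":0,"dy":1.5,"dz":11.6,"twist":0},{"dx":0,"dy":1.5,"dz":11.6,"twist":0}]'; python3 goal.py .028 -.13 .094
python3 - <<'E'
from h import *
c=cam('top');a=cv2.resize(c['img'][220:320,280:400],None,fx=6,fy=6,interpolation=cv2.INTER_CUBIC)
cv2.imwrite('pics/n2.png',a[...,::-1])
E
```

```text
time: 3.58
eef_pos: [0.5038, -0.2179, 0.0968]
tcp_rot: [0.05, 0.999, -0.001, 0.001]
contact_force: [0.0, -0.2, -0.6]
opening: 0.0
finger_force: 0.0
t 3.575 tcp [ 0.5038 -0.2179  0.0968] rack [ 0.02792966 -0.12846191] F [ 0.  -0.2 -0.6] delta cm tool [-0.01 -0.15  0.28] yaw err 0.007681335505538052
```

View pics/n2.png

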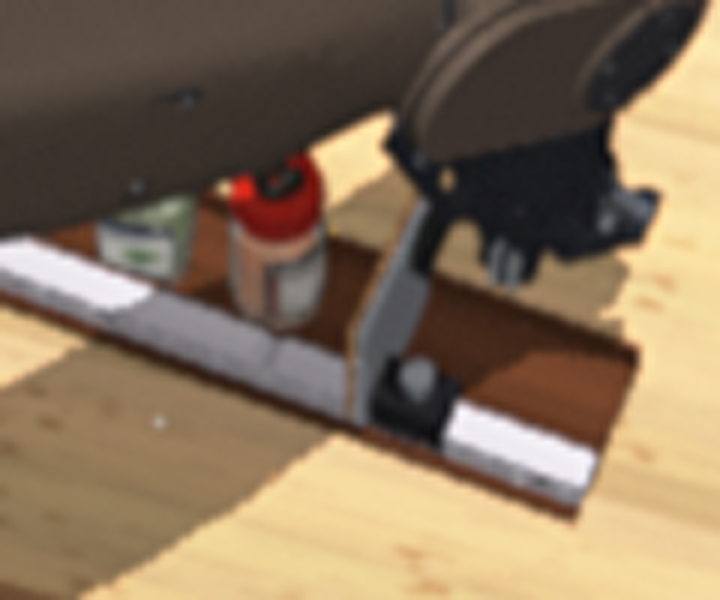

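The fingers (500,260) stand just behind the pad (430,235), clear of the housing (415,405). Now I'll creep forward.

```bash
python3 -m pendant '[{"dx":0,"dy":0.25,"dz":0.2,"twist":0},{"dx":0,"dy":0.5,"dz":0.3,"twist":0},{"dx":0,"dy":0.75,"dz":0.3,"twist":0},{"dx":0,"dy":1,"dz":0.3,"twist":0},{"dx":0,"dy":1.25,"dz":0.3,"twist":0},{"dx":0,"dy":1.5,"dz":0.3,"twist":0}]'; python3 goal.py .028 -.13 .094
python3 -m pendant '[{"dx":0,"dy":0.25,"dz":0,"twist":0},{"dx":0,"dy":0.5,"dz":0,"twist":0},{"dx":0,"dy":0.75,"dz":0,"twist":0},{"dx":0,"dy":1,"dz":0,"twist":0}]'; python3 goal.py .028 -.13 .094
```

```text
time: 4.38
eef_pos: [0.5045, -0.2029, 0.0923]
tcp_rot: [0.05, 0.999, -0.0, 0.0]
contact_force: [-0.0, -0.2, 0.1]
opening: 0.002
finger_force: 0.0
t 4.375 tcp [ 0.5045 -0.2029  0.0923] rack [ 0.02719474 -0.11350356] F [-0.  -0.2  0.1] delta cm tool [-0.08 -1.65 -0.17] yaw err 0.05512004310479128
time: 4.88
eef_pos: [0.5054, -0.195, 0.0925]
tcp_rot: [0.049, 0.999, -0.002, 0.0]
contact_force: [-1.9, -8.1, -1.5]
opening: 0.001
finger_force: 4.1
t 4.875 tcp [ 0.5054 -0.195   0.0925] rack [ 0.02727873 -0.10553428] F [-1.9 -8.1 -1.5] delta cm tool [-0.07 -2.45 -0.14] yaw err -0.003117534615425707
```

```bash
cat > look.py <<'E'
import sys
from h import *
O=np.array([.4887,-.0873]);d=np.array([.0988,.9951]);n=np.array([d[1],-d[0]])
c=cam('top');cv2.imwrite('pics/tmp.png',cv2.resize(c['img'][220:320,260:390],None,fx=6,fy=6,interpolation=cv2.INTER_CUBIC)[...,::-1])
# knob: bright blob ringed by black housing, searched along the rail; profile along the rail centre at z=.062
ys=np.arange(-.14,.02,.002)
p=proj(c,[[*(O-.0205*n+y*d),.062] for y in ys])
g=cv2.cvtColor(c['img'],cv2.COLOR_RGB2GRAY)
val=[int(g[int(round(v)),int(round(u))]) for u,v in p]
print(' '.join(f'{1000*y:.0f}:{v}' for y,v in zip(ys,val)))
E
python3 look.py
python3 -m pendant '[{"dx":0,"dy":0.25,"dz":0,"twist":0},{"dx":0,"dy":0.5,"dz":0,"twist":0},{"dx":0,"dy":0.75,"dz":0,"twist":0},{"dx":0,"dy":1,"dz":0,"twist":0}]'; python3 goal.py .028 -.13 .094;python3 look.py
```

```text
-140:68 -138:65 -136:63 -134:69 -132:67 -130:66 -128:66 -126:67 -124:57 -122:57 -120:36 -118:37 -116:37 -114:33 -112:38 -110:44 -108:113 -106:192 -104:192 -102:210 -100:210 -98:210 -96:205 -94:126 -92:126 -90:50 -88:15 -86:58 -84:58 -82:80 -80:83 -78:82 -76:89 -74:104 -72:104 -70:107 -68:105 -66:105 -64:59 -62:36 -60:36 -58:38 -56:39 -54:39 -52:39 -50:36 -48:36 -46:49 -44:62 -42:62 -40:69 -38:89 -36:89 -34:84 -32:78 -30:73 -28:73 -26:83 -24:83 -22:100 -20:97 -18:97 -16:81 -14:73 -12:73 -10:46 -8:46 -6:37 -4:38 -2:38 0:37 2:39 4:39 6:39 8:38 10:39 12:40 14:48 16:48 18:86
time: 5.42
eef_pos: [0.5065, -0.1834, 0.0924]
tcp_rot: [0.05, 0.999, -0.0, 0.0]
contact_force: [-0.5, -4.7, -0.4]
opening: -0.001
finger_force: 2.3
t 5.425 tcp [ 0.5065 -0.1834  0.0924] rack [ 0.02724844 -0.09385724] F [-0.5 -4.7 -0.4] delta cm tool [-0.08 -3.61 -0.16] yaw err 0.05445891968402924
-140:68 -138:65 -136:63 -134:69 -132:67 -130:65 -128:65 -126:68 -124:65 -122:65 -120:62 -118:69 -116:69 -114:64 -112:50 -110:56 -108:41 -106:35 -104:35 -102:35 -100:42 -98:42 -96:107 -94:198 -92:198 -90:212 -88:210 -86:183 -84:183 -82:130 -80:53 -78:30 -76:25 -74:47 -72:47 -70:79 -68:83 -66:83 -64:91 -62:107 -60:107 -58:112 -56:110 -54:106 -52:60 -50:34 -48:34 -46:48 -44:61 -42:61 -40:69 -38:89 -36:89 -34:84 -32:78 -30:72 -28:73 -26:83 -24:83 -22:100 -20:97 -18:97 -16:81 -14:72 -12:72 -10:44 -8:44 -6:38 -4:38 -2:38 0:37 2:40 4:40 6:37 8:39 10:40 12:40 14:49 16:49 18:86
```

```bash
for i in 1; do :; done; python3 -m pendant '[{"dx":0,"dy":0.25,"dz":0,"twist":0},{"dx":0,"dy":0.5,"dz":0,"twist":0},{"dx":0,"dy":0.75,"dz":0,"twist":0},{"dx":0,"dy":1,"dz":0,"twist":0},{"dx":0,"dy":1.25,"dz":0,"twist":0},{"dx":0,"dy":1.5,"dz":0,"twist":0}]'
python3 -m pendant '[{"dx":-0.01,"dy":0.25,"dz":0,"twist":0},{"dx":-0.03,"dy":0.5,"dz":0,"twist":0},{"dx":-0.05,"dy":0.75,"dz":0,"twist":0},{"dx":-0.05,"dy":1,"dz":0,"twist":0},{"dx":-0.05,"dy":1.25,"dz":0,"twist":0},{"dx":-0.05,"dy":1.5,"dz":0,"twist":0}]'; python3 goal.py .028 -.035 .0924;python3 look.py
```

```text
time: 6.22
eef_pos: [0.508, -0.1681, 0.0923]
tcp_rot: [0.05, 0.999, -0.0, -0.0]
contact_force: [-0.7, -4.3, -1.7]
opening: -0.0
finger_force: 2.1
time: 6.98
eef_pos: [0.5096, -0.1534, 0.0923]
tcp_rot: [0.05, 0.999, -0.0, -0.001]
contact_force: [-3.9, -4.9, -0.3]
opening: -0.004
finger_force: 2.6
t 6.975 tcp [ 0.5096 -0.1534  0.0923] rack [ 0.02737105 -0.06369605] F [-3.9 -4.9 -0.3] delta cm tool [-0.06  2.87 -0.01] yaw err 0.03847045153210296
-140:68 -138:65 -136:61 -134:69 -132:66 -130:64 -128:64 -126:68 -124:64 -122:64 -120:62 -118:66 -116:66 -114:65 -112:62 -110:68 -108:67 -106:66 -104:66 -102:65 -100:63 -98:63 -96:61 -94:65 -92:65 -90:65 -88:64 -86:63 -84:63 -82:51 -80:33 -78:40 -76:34 -74:32 -72:32 -70:40 -68:103 -66:103 -64:182 -62:191 -60:191 -58:163 -56:145 -54:107 -52:79 -50:35 -48:35 -46:36 -44:56 -42:56 -40:78 -38:82 -36:82 -34:88 -32:101 -30:98 -28:103 -26:93 -24:93 -22:75 -20:78 -18:78 -16:89 -14:105 -12:105 -10:100 -8:100 -6:83 -4:50 -2:50 0:36 2:38 4:38 6:38 8:39 10:39 12:39 14:49 16:49 18:84
```

View pics/tmp.png

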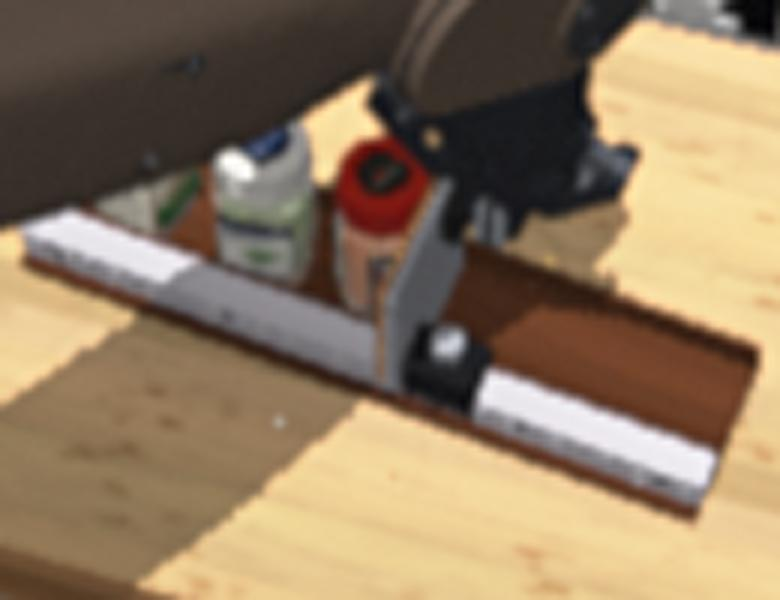

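The stop is against the red-capped jar, which is upright, and the knob at (447,343) is about 30 mm short of home. I'll continue in shorter calls.

```bash
python3 -m pendant '[{"dx":0,"dy":0.25,"dz":0,"twist":0},{"dx":0,"dy":0.5,"dz":0,"twist":0},{"dx":0,"dy":0.75,"dz":0,"twist":0},{"dx":0,"dy":1,"dz":0,"twist":0}]'
python3 -m pendant '[{"dx":0,"dy":0.25,"dz":0,"twist":0},{"dx":0,"dy":0.5,"dz":0,"twist":0},{"dx":0,"dy":0.75,"dz":0,"twist":0}]'; python3 goal.py .028 -.035 .0924
```

```text
time: 7.52
eef_pos: [0.5107, -0.1434, 0.0923]
tcp_rot: [0.05, 0.999, -0.0, -0.0]
contact_force: [-2.6, -4.6, 0.2]
opening: 0.0
finger_force: 2.5
time: 7.9
eef_pos: [0.5115, -0.1361, 0.0923]
tcp_rot: [0.05, 0.999, -0.0, -0.0]
contact_force: [-3.0, -5.3, 0.9]
opening: -0.002
finger_force: 2.7
t 7.9 tcp [ 0.5115 -0.1361  0.0923] rack [ 0.02747068 -0.04629306] F [-3.  -5.3  0.9] delta cm tool [-0.05  1.13 -0.01] yaw err 0.0344852152587945
```

```bash
python3 -m pendant '[{"dx":0,"dy":0.2,"dz":0,"twist":0},{"dx":0,"dy":0.4,"dz":0,"twist":0}]'
```

```text
time: 8.15
eef_pos: [0.5119, -0.132, 0.0923]
tcp_rot: [0.05, 0.999, -0.0, -0.0]
contact_force: [-2.6, -4.9, 1.0]
opening: -0.003
finger_force: 2.3
```

```bash
python3 -m pendant '[{"dx":0,"dy":0.2,"dz":0,"twist":0}]'
```

```text
time: 8.28
eef_pos: [0.5123, -0.1299, 0.0922]
tcp_rot: [0.05, 0.999, -0.0, -0.0]
contact_force: [-0.1, -0.9, -0.4]
opening: 0.002
finger_force: 0.0
```

```bash
python3 -m pendant '[{"dx":0,"dy":0.2,"dz":0,"twist":0}]'
```

```text
time: 8.4
eef_pos: [0.5126, -0.128, 0.0923]
tcp_rot: [0.05, 0.999, -0.0, 0.0]
contact_force: [-1.9, -5.6, 0.0]
opening: -0.002
finger_force: 2.8
```

```bash
python3 look.py; python3 goal.py .028 -.035 .0924
```

```text
-140:67 -138:64 -136:62 -134:68 -132:67 -130:64 -128:64 -126:67 -124:64 -122:64 -120:61 -118:66 -116:66 -114:65 -112:62 -110:67 -108:66 -106:65 -104:65 -102:65 -100:63 -98:63 -96:60 -94:65 -92:65 -90:63 -88:63 -86:66 -84:66 -82:64 -80:66 -78:65 -76:64 -74:63 -72:63 -70:64 -68:65 -66:65 -64:65 -62:66 -60:66 -58:62 -56:39 -54:42 -52:31 -50:33 -48:33 -46:34 -44:62 -42:62 -40:129 -38:140 -36:140 -34:128 -32:119 -30:105 -28:87 -26:48 -24:48 -22:32 -20:49 -18:49 -16:75 -14:82 -12:82 -10:81 -8:81 -6:85 -4:94 -2:94 0:92 2:89 4:89 6:80 8:88 10:98 12:104 14:100 16:100 18:81
t 8.45 tcp [ 0.5126 -0.1273  0.0922] rack [ 0.02777035 -0.0374613 ] F [-0.1 -0.1  0.7] delta cm tool [-0.02  0.25 -0.02] yaw err 0.08069877218939372
```

View pics/tmp.png

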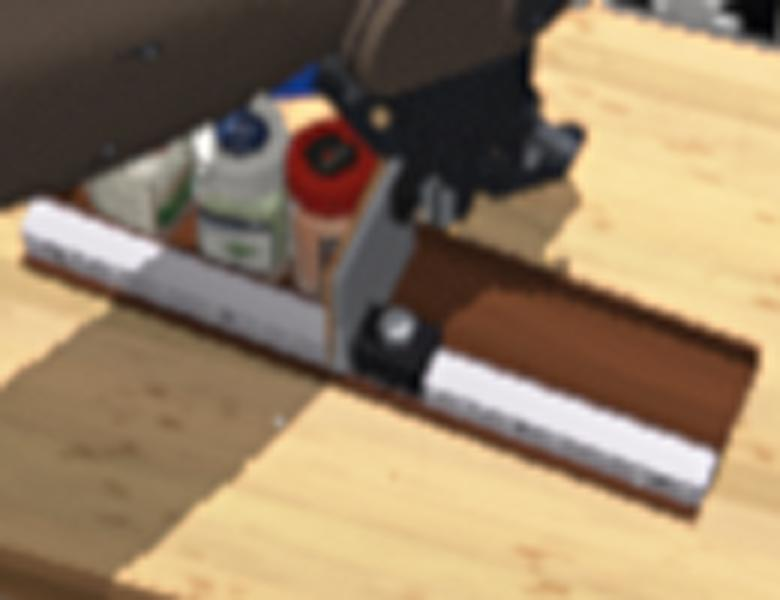

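The knob (397,325) is about 5 mm short of the notch and the jars are upright. I'll keep going in small steps.

```bash
python3 -m pendant '[{"dx":0,"dy":0.15,"dz":0,"twist":0}]'; python3 goal.py .028 -.035 .0924
```

```text
time: 8.57
eef_pos: [0.513, -0.1257, 0.0923]
tcp_rot: [0.05, 0.999, 0.001, 0.0]
contact_force: [-0.0, -1.8, -0.3]
opening: -0.005
finger_force: 0.8
t 8.575 tcp [ 0.513  -0.1257  0.0923] rack [ 0.02792662 -0.03579422] F [-0.  -1.8 -0.3] delta cm tool [-0.01  0.08 -0.01] yaw err 0.08463705939551588
```

```bash
python3 -m pendant '[{"dx":0,"dy":0.15,"dz":0,"twist":0}]'; python3 goal.py .028 -.035 .0924;python3 look.py|grep -o -- '-50:.*-14:'
```

```text
time: 8.7
eef_pos: [0.513, -0.1243, 0.0923]
tcp_rot: [0.05, 0.999, 0.001, 0.0]
contact_force: [0.1, 0.1, -0.3]
opening: 0.004
finger_force: 0.0
t 8.7 tcp [ 0.513  -0.1243  0.0923] rack [ 0.02785789 -0.03441431] F [ 0.1  0.1 -0.3] delta cm tool [-0.01 -0.06 -0.01] yaw err 0.07469990908921266
-50:35 -48:35 -46:35 -44:32 -42:32 -40:37 -38:79 -36:79 -34:131 -32:126 -30:108 -28:111 -26:106 -24:106 -22:50 -20:22 -18:22 -16:22 -14:
```

```bash
cat > k.py <<'E'
from h import *
O=np.array([.4887,-.0873]);d=np.array([.0988,.9951]);n=np.array([d[1],-d[0]])
c=cam('top');P=pts(c);r=(P[...,:2]-O)@np.stack([n,d],1)
g=c['img'].min(-1)
m=(abs(r[...,0]+.02)<.012)&(r[...,1]>-.13)&(r[...,1]<-.01)&(P[...,2]>.048)&(P[...,2]<.08)&(g>90)
v,u=np.nonzero(m);print(len(v),'uv',u.mean(),v.mean(),'z sorted',np.sort(P[m][:,2])[-10:].round(4),'rack y',np.median(r[m][:,1]))
E
python3 k.py
python3 - <<'E'
# same on the very first frame is overwritten; predicted knob pixel for riding/dropped at home
from h import *
O=np.array([.4887,-.0873]);d=np.array([.0988,.9951]);n=np.array([d[1],-d[0]]);c=load('top')
for y in(-.034,-.030,-.028):
  for z in(.064,.0595): print(y,z,proj(c,[[*(O-.0205*n+y*d),z]]).round(1))
E
python3 -c "
from h import *
c=load('top');a=cv2.resize(c['img'][245:305,290:360],None,fx=10,fy=10,interpolation=cv2.INTER_CUBIC);cv2.imwrite('pics/z.png',a[...,::-1])"
```

```text
19 uv 324.2631578947368 273.63157894736844 z sorted [0.0572 0.0572 0.0574 0.0577 0.0583 0.0589 0.0589 0.0601 0.0602 0.0611] rack y -0.029476185845340706
-0.034 0.064 [[326.1 272.5]]
-0.034 0.0595 [[326.1 273.3]]
-0.03 0.064 [[324.8 272. ]]
-0.03 0.0595 [[324.8 272.8]]
-0.028 0.064 [[324.1 271.8]]
-0.028 0.0595 [[324.1 272.5]]
```

View pics/z.png

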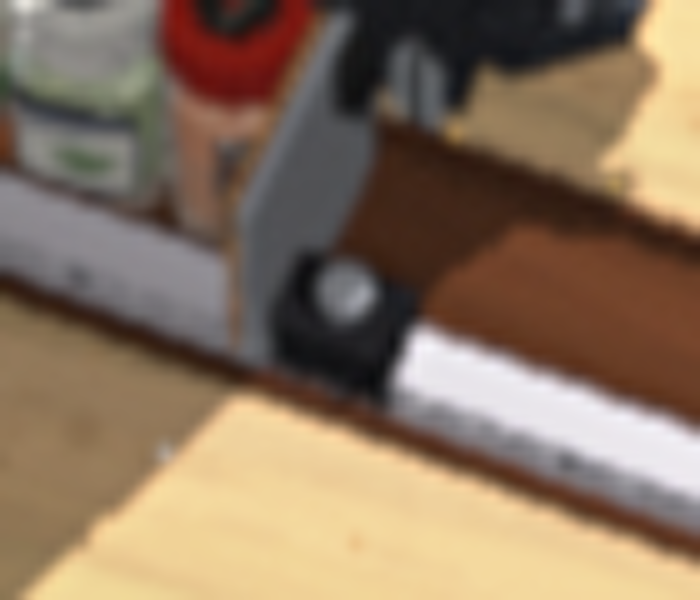

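The knob (345,290 in the crop) now sits low on the housing. It measures rack y −29.5 mm against the notch's measured −29.8 mm, with a top height near 0.060. The force dropped to zero, so the pin looks dropped. I'll test gently that resistance rises.

```bash
python3 -m pendant '[{"dx":0,"dy":0.1,"dz":0,"twist":0}]'|grep -E 'eef_pos|contact'
```

```text
eef_pos: [0.5131, -0.1237, 0.0924]
contact_force: [-0.0, 0.6, -0.1]
```

```bash
python3 -m pendant '[{"dx":0,"dy":0.1,"dz":0,"twist":0}]'|grep -E 'eef_pos|contact'
```

```text
eef_pos: [0.5131, -0.1232, 0.0924]
contact_force: [-0.2, -2.3, 0.0]
```

```bash
python3 -m pendant '[{"dx":0,"dy":0.1,"dz":0,"twist":0}]'|grep -E 'eef_pos|contact'; python3 k.py
```

```text
eef_pos: [0.5132, -0.123, 0.0924]
contact_force: [-1.2, -6.1, -1.2]
21 uv 324.04761904761904 273.8095238095238 z sorted [0.0559 0.0573 0.0576 0.0576 0.0577 0.0582 0.0582 0.0585 0.0588 0.065 ] rack y -0.029163263478240404
```

```bash
python3 -m pendant '[{"dx":0,"dy":0.1,"dz":0,"twist":0}]'|grep -E 'eef_pos|contact'; python3 k.py
```

```text
eef_pos: [0.5132, -0.1228, 0.0924]
contact_force: [-1.1, -9.5, -1.8]
21 uv 324.0 274.0 z sorted [0.0565 0.0565 0.0576 0.0583 0.0583 0.0584 0.0592 0.0594 0.0607 0.0608] rack y -0.028516023712658323
```

The stop stands still at 9.5 N, where earlier it slid at 5 N, so it is held by the notch. Backing away.

```bash
python3 -m pendant '[{"dx":0,"dy":-0.5,"dz":0,"twist":0},{"dx":0,"dy":-1.5,"dz":0,"twist":0},{"dx":0,"dy":-3,"dz":0,"twist":0},{"dx":0,"dy":-5,"dz":0,"twist":0},{"dx":0,"dy":-5.5,"dz":-4,"twist":0},{"dx":0,"dy":-6,"dz":-9,"twist":0},{"dx":0,"dy":-6,"dz":-14,"twist":0},{"dx":0,"dy":-6,"dz":-18,"twist":0},{"dx":2,"dy":-6,"dz":-21,"twist":0},{"dx":2,"dy":-6,"dz":-21,"twist":0}]'; python3 k.py; python3 -c "
from h import *
c=load('top');a=cv2.resize(c['img'][200:330,240:410],None,fx=4.5,fy=4.5,interpolation=cv2.INTER_CUBIC);cv2.imwrite('pics/end.png',a[...,::-1])"
```

```text
time: 10.65
eef_pos: [0.4879, -0.1803, 0.3059]
tcp_rot: [0.051, 0.999, -0.002, 0.003]
contact_force: [0.7, -1.4, -0.2]
opening: -0.001
finger_force: 0.0
16 uv 324.0 273.5 z sorted [0.0559 0.056  0.0569 0.0582 0.0585 0.0597 0.0597 0.0602 0.0604 0.0611] rack y -0.0280718039006308
```

View pics/end.png

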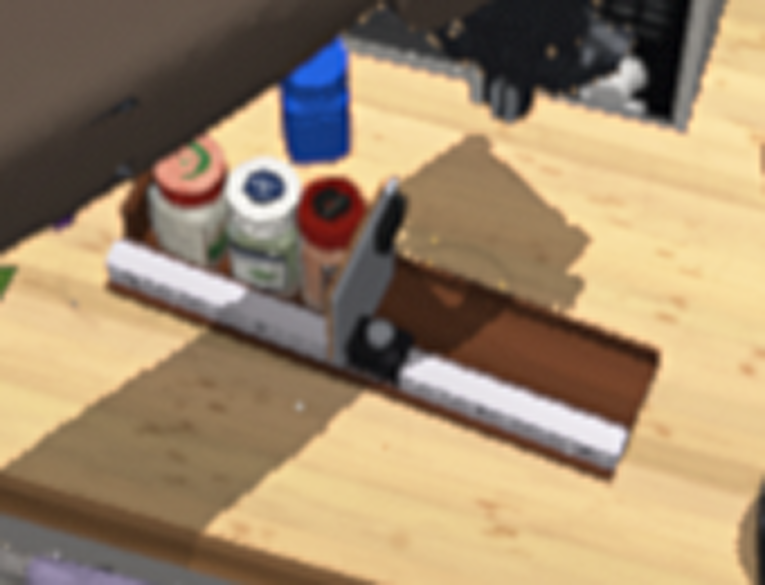

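The three jars stand upright and closed up, the stop's knob (380,333) is at the notch, and the gripper is clear above. Handing in.

```bash
python3 -c "
from plant import ctrl
print(ctrl.sign_off())"
```

```text
the job is handed in; nothing more can be done
None
```

The stop is in its notch: the knob sits low at the notch position, and the stop held still under a 9.5 N push. All three jars are upright and closed up, the arm has backed away, and the job was handed in at about 11 s.

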